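# Hold a sample slide flush on the tilted stage

### The job

First fold the tilting stage's hinged cover up by its bar until its panel stands upright, and leave it standing there. Then pick up the oblong slide carrier by the buttons on its rib, tilt it to match the sloped stage face and press it gently flush on the marked place over the window, long side level across the slope. Finish while still gripping it and pressing it there; leave the stage, the square slide carrier and everything else on the bench where they are.

Things in the scene. Friction and masses are not known exactly. Their poses are not given: they have to be found in the camera images.
- stage: Tilting sample stage, fixed: dark base 130 (x) x 90 (y) x 10 mm, pedestal, sloped aluminium plate on top. Origin: underside centre, on the bench. x points level from the plate's low front edge to its high rear edge, roughly away from the robot (yaw within 0.25 rad); z up. Plate pivot 70 mm above the origin, along y. Its slope, 22 to 38 degrees, differs each time and is locked (yields to no push under 40 N)
- stage_face (a point): Centre of the plate's flat upper face (100 mm up the slope x 110 mm across), 14 mm from the pivot. A dark 22 mm window marks it; four scribed corners show the 46 x 76 mm place of the slide. Axes turn with the plate: x up the slope, y level across (left seen from the robot), z square out of the face, up and towards the robot
- cover (a joint): Opening angle of the cover over the stage, rad: 0 lies shut on the face, 1.571 stands square to the face, limit 2.5; starts at 0.1 to 0.5. Stiff hinge: the cover stays where it is left; about 1.5 N on its bar turns it
- cover_hinge (a point): Mid-point of the cover's hinge at the plate's high rear edge (52 mm up the slope from the face centre, 5 mm out). Axes turn with the cover: y along the hinge, level; the grey panel (106 x 100 wide x 4 mm) extends along -x; z square to it. Upright when -x points straight up over the hinge (z level): opening 1.571 plus the slope angle
- bar_left (a point): Grip point on the left end (seen from the robot) of the round steel bar (12 mm thick, 200 mm long) along the cover's free edge, 112 mm from and parallel to the hinge. The bar stands out 45 mm past the plate at either side; this point is on its axis, 78 mm from the cover's middle. The round bar turns between finger pads that pinch it from above
- bar_right (a point): The same grip point on the right end of the cover's bar
- slide: Oblong slide carrier, loose, about 60 g: white frame 46 (x) x 76 (y) x 6 mm; upright rib on its middle, 24 (x) x 8 (y), to 44 mm above the underside; a round 10 mm steel button each side of the rib, 30 mm up, 16 mm over both: grip these along y; lightly gripped (20 N) it swivels flush when pressed. Origin: underside centre, z up. Flat on the bench right of the stage, yaw within 0.4 rad, near or far place
- square_slide: Square slide carrier, a bystander: like the oblong one with the same rib and buttons, but its frame is 46 x 46 x 6 mm. It lies in the other of the two places, about 130 mm nearer or farther. Leave it
- flask: Conical flask 91 mm wide, 151 mm tall at the right rear, bystander; origin under its centre
- petri: Petri dish 90 mm wide, 14 mm tall at the left front, bystander; origin under its centre
- stopper: Glass stopper 30 mm wide, 32 mm tall at the front, bystander; origin under its centre
- vial: Screw vial 30 mm wide, 58 mm tall behind the stage to the right, bystander; origin under its centre
- weigh: White weighing boat 79 x 79 x 12 mm at the front, bystander; origin under its centre
- beaker_1: Glass beaker 68 mm wide, 75 mm tall at the right front, bystander; origin under its centre
- bung_1: Black rubber bung 32 mm wide, 26 mm tall at the left, bystander; origin under its centre

How it is judged (in metres and radians):
On the way, in this order (a step that is already met when the one before it is completed fails the run):
1. the cover stands upright and has been let go, the slide still on the bench (angle between cover_hinge's own z axis and vertical between 1.43 and 1.71 rad and velocity of joint cover between -0.1 and 0.1 rad/s and contact force between each of the arm, the fingers and stage below 0.2 N and height (world z) of slide below 0.01 m), for 0.2 s.
2. the oblong slide is carried by the fingers, clear of the bench (height (world z) of slide above 0.04 m and contact force between the fingers and slide above 2 N and contact force between slide and stage below 0.2 N), for 0.2 s.
At the end, for the whole second after the job is handed in: Cover upright within 8 degrees; the oblong slide flat on the stage face (within 0.06 rad, gap under 4 mm), centred within 12 mm each way, long side level across within 0.15 rad, gripped by the fingers, pressed on the stage with 2 to 30 N and at rest (angle between cover_hinge's own z axis and vertical between 1.43 and 1.71 rad and angle between the z axis of slide and the z axis of stage_face, either way round below 0.06 rad and angle between slide's own z axis and vertical below 1.2 rad and angle between the y axis of slide and the y axis of stage_face, either way round below 0.15 rad and x of slide in the frame of stage_face between -0.012 and 0.012 m and y of slide in the frame of stage_face between -0.012 and 0.012 m and z of slide in the frame of stage_face between -0.003 and 0.004 m and contact force between slide and stage between 2 and 30 N and contact force between the fingers and slide above 3 N and linear speed of slide below 0.02 m/s); the arm keeps its last pose, push and grip.
It fails at once if the stage's slope was pushed out of place (face centre or hinge side moved) (distance of cover_hinge from where it was at the start of the episode above 0.005 m).
It fails at once if the slide was pressed hard on the stage (over 45 N) (contact force between slide and stage above 45 N).
It fails at once if a bystander was moved more than 30 mm (distance of any of square_slide, flask, petri, stopper, vial, weigh, beaker_1, bung_1 from where it was at the start of the episode above 0.03 m).
It also fails if it takes over 61 s, if anything falls off the work surface, if the arm or the gripper's body presses on something with over 40 N, if the wrist force passes 120 N, or if a joint passes its speed limit or range.

### The arm

A 6-joint arm with a two-finger parallel gripper is mounted at the origin on a cart in front of the work surface, level with it; the furniture and walls round the work are solid. World frame = base frame: x ahead of the robot, y to its left, z up, the work surface at z = 0. Lengths are in mm, angles in rad, forces in N, time in s.
With the tool pointing down it reaches from about 275 to 750 mm from the base axis. Payload 10.2 kg.
Tool frame: the origin (TCP) lies midway between the tips of the shut fingers; the grasp point (between the pads) lies 19 mm behind it; z points along the fingers, y is the line along which they close (so a half turn about z gives the same grasp; the last joint's range is limited). The gripper opens to 85 mm and grips with 20 to 120 N. Pads are 22 mm wide; open, the fingers measure 114 mm over their backs; the gripper's body (76 mm by 85 mm) begins 54 mm behind the grasp point. The pads swing forward as they close: fully open they stand 13 mm farther back than shut.
Start: joints at [0.96, 0.313, 1.498, -0, 1.331, -0.223], TCP at [198.543, 486.016, 231.294] pointing down, gripper open.
Joint ranges: [-2.94, 2.94], [-0.97, 2.17], [0.19, 2.56], [-1.23, 4.37], [0.02, 3.11], [-2.88, 2.88]. Speed limits (rad/s): [2.39, 2.39, 3.01, 3.14, 3.14, 3.14].

### API

Orientations are given as a unit quaternion [w, x, y, z].
In Python, from rig import ctrl gives the robot as it stands.
- The arm moves only by the tool send_rows, never from a script. Its argument "targets" is a list of rows, each a list of 7 numbers: the closure, from -1 (fully open) to 1 (shut), so that 0 is half open, then the shift along the tool's x, y, z in m, then the turn, a rotation vector about the tool's x, y, z in rad. In form: [[claw, dx, dy, dz, ax, ay, az], ...]. A call has exactly 10 rows; each row shifts and turns the commanded pose from where the row before left it, along the tool's axes as they then stand; what a row does not reach is not made up. A row lasts 1/8 s, in which the tool goes at most 62.5 mm and 10.7 degrees, less where a joint would pass 70% of its speed; a pose out of reach is approached as far as the arm can. A call with a gripper value outside its range is refused whole. The fingers move at their own pace and stop on an object; "squeeze" is the grip in N (left out, the last holds). Time passes only in rows, so rows that do not move let the fingers close, or fill a call up. It gives the time, the measured TCP pose, the force, the opening and the grip force at its end, in the units of the state.
- ctrl.sense(): the state, without advancing time (a new reading comes with each control period).
- ctrl.capture(name): name is "side" or "top"; returns a dict with "img" (420x560x3 uint8, red, green, blue), "camera_matrix" (3x3 intrinsics, pixels), "R" (3x3) and "t" (3): a world point X has camera coordinates R X + t. Camera axes: x right, y down, z forward; pixel columns grow to the right and rows downward; lengths in mm; the calibration is good to about 2 mm. A picture is of the moment at which its call begins. There is no depth.
- ctrl.finish_job(): hands the job in; it is judged then, once.
Trained networks look in a picture, given as the dict that the camera call returned (one of the last four; its "shot" number tells which), for a name from the list of things; names that differ only in an ending like _2 or _b are one class to them, and where a whole thing is asked for, a point or a joint stands for the part that bears it (a point fixed in the world has none). Each returns a list of dicts, best first, with "score" (0 to 1); they miss things now and then, are a little off and sometimes report something else, mostly with a low value. They report only what shows in the picture. A call takes as long as a camera call.
- ctrl.boxes_of(query, picture): "extent" ([left, top, width, height] in pixels, round what is visible of it).
- ctrl.landmark_of(query, picture): "point" ([column, row] in pixels: a listed point, or the origin of a listed thing).
The state is a dict: "time_s": time; "joints": joint angles; "dq": joint speeds; "tau": joint torques, N m; "eef_pos": TCP position; "ee_rot": TCP orientation; "force": force on the tool from outside, world axes, zero at the start; "wrist_torque": the same for the moment, N m; "grip_width": opening from 0.0 (shut) to 1.0 (fully open); "grip_force": force on a finger pad.
Only numpy, scipy, OpenCV 4.12 (cv2) and the standard library are available. Lean on these libraries where they do the work, as an engineer would, in place of code of your own. Each camera call takes 0.05 s, during which the arm holds its last target. There are 200 camera calls.

## Working session

There is one attempt and no reset: what is moved stays moved. The work goes in short steps, Python scripts to look and compute and a tool call to move; the robot and the scene stay as the last step left them, time stands still between calls to the robot, and variables do not carry over. Pictures are saved under pics/ and viewed, at most 10 in all, crops included, and the job is handed in when it is done.

Besides the shell and the picture viewer there is one more tool, called after "Emit:" in YAML: its name, and indented under it one key for each argument. send_rows: Moves the arm, as the interface text tells. Its arguments: {"type":"object","properties":{"targets":{"type":"array"},"squeeze":{"type":"number"}},"required":["targets"]}

```bash
mkdir -p pics; ls; cat > h.py <<'E'
import numpy as np, cv2
from rig import ctrl
def tri(obs):
    # obs: list of (cam dict, pixel)
    A=[];b=[]
    for c,p in obs:
        P=np.array(c['camera_matrix'])@np.c_[np.array(c['R']),np.array(c['t'])]
        for k in (0,1):
            r=p[k]*P[2]-P[k]; r=r/np.linalg.norm(r[:3]); A.append(r[:3]); b.append(-r[3])
    A=np.array(A);b=np.array(b); X=np.linalg.lstsq(A,b,rcond=None)[0]
    return X, [np.hypot(*(proj(c,X)-p)) for c,p in obs]
def proj(c,X):
    q=np.array(c['camera_matrix'])@(np.array(c['R'])@np.asarray(X,float)+np.ravel(c['t'])); return q[:2]/q[2]
def onplane(c,p,z):
    R=np.array(c['R']);C=-R.T@np.ravel(c['t']); d=R.T@np.linalg.inv(c['camera_matrix'])@np.array([p[0],p[1],1.]); return C+d*(z-C[2])/d[2]
E
python3 - <<'E'
from h import *
s=ctrl.capture("side");t=ctrl.capture("top")
cv2.imwrite("pics/side0.png",s['img'][...,::-1]);cv2.imwrite("pics/top0.png",t['img'][...,::-1])
for n in ["stage","stage_face","cover_hinge","bar_left","bar_right","slide","square_slide","flask","vial","beaker_1"]:
    a=ctrl.landmark_of(n,s)[:2];b=ctrl.landmark_of(n,t)[:2]
    print(n,[(np.round(x['point'],1).tolist(),round(x['score'],2)) for x in a],[(np.round(x['point'],1).tolist(),round(x['score'],2)) for x in b])
    if a and b:
        X,e=tri([(s,a[0]['point']),(t,b[0]['point'])]);print('   ',X.round(1),np.round(e,1))
for c in (s,t): print((-np.array(c['R']).T@np.ravel(c['t'])).round(0))
print(ctrl.sense())
E
```

```text
pics
stage [([273.4, 260.6], 0.73), ([239.1, 202.6], 0.19)] [([240.6, 198.0], 0.88)]
    [514.6  82.5  -6.8] [1.9 1.6]
stage_face [([276.1, 228.0], 0.87)] [([235.9, 194.9], 0.66)]
    [510.   88.6  79.7] [1.2 1.1]
cover_hinge [([253.8, 216.0], 0.91)] [([233.4, 175.2], 0.96)]
    [553.   91.4 114.2] [2.6 2.3]
bar_left [([314.7, 236.0], 0.62)] [([201.8, 219.3], 0.91)]
    [450.4 164.7  99.4] [0.1 0.1]
bar_right [([300.2, 201.5], 0.61)] [([265.9, 227.3], 0.71)]
    [437.7  18.6  99.2] [3.1 3.1]
slide [([282.0, 198.6], 0.58)] [([358.3, 225.2], 0.89)]
    [ 441.5 -209.2   -3.8] [0.6 0.7]
square_slide [([235.5, 207.3], 0.69)] [([340.6, 172.5], 0.53)]
    [ 575.6 -167.6    3.1] [1.6 1.7]
flask [([188.5, 200.7], 0.77)] [([373.3, 121.6], 0.84), ([234.4, 172.3], 0.59)]
    [ 705.7 -255.4   -6.5] [0.7 0.8]
vial [([206.2, 240.6], 0.55)] [([283.0, 135.0], 0.71)]
    [665.4 -23.9  -0.8] [1.6 1.5]
beaker_1 [([324.3, 182.6], 0.8), ([302.9, 202.4], 0.43)] [([381.6, 283.6], 0.86)]
    [ 300.2 -259.    11.5] [1.1 1.4]
[630. 784. 500.]
[ 377.   17. 1116.]
{'time_s': 1.1, 'joints': array([ 9.59598898e-01,  3.12902500e-01,  1.49768225e+00,  8.84883492e-06,
        1.33100027e+00, -2.23384612e-01]), 'dq': array([-0.00056343,  0.00033856, -0.00012033,  0.00076404, -0.00160319,
       -0.00166806]), 'tau': array([-1.57120652e-03, -4.12173200e+01, -2.59895951e+01, -3.46067663e-04,
        6.45166492e-04,  1.07069596e-05]), 'eef_pos': array([198.545777  , 486.02292241, 231.29958461]), 'ee_rot': array([-2.38219093e-06,  1.92694585e-01,  9.81258782e-01,  5.23099866e-06]), 'force': array([-0.78822967, -0.41333717,  0.13800976]), 'wrist_torque': array([ 0.04257278, -0.05860733,  0.00947655]), 'grip_force': 0.0, 'grip_width': 1.0003380956933992}
```

View pics/side0.png

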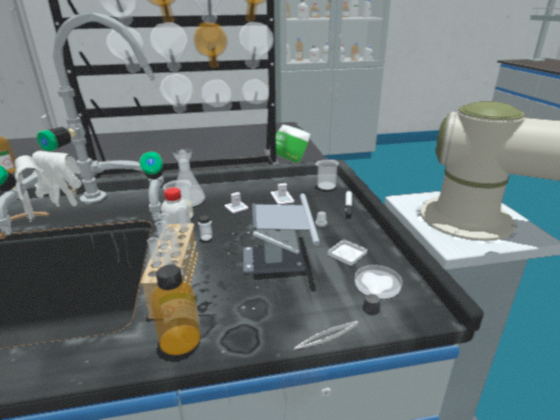

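View pics/top0.png

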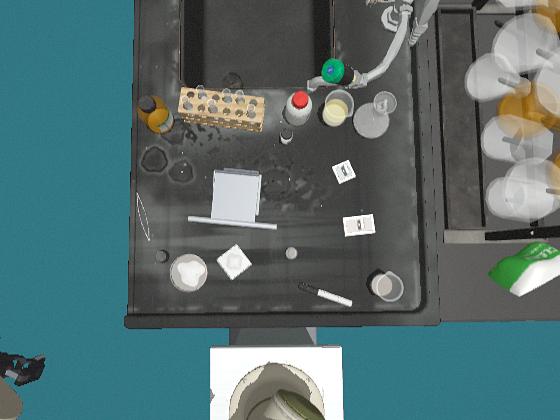

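```bash
python3 - <<'E'
import cv2,numpy as np
s=cv2.imread("pics/side0.png");t=cv2.imread("pics/top0.png")
a=cv2.resize(s[180:280,230:330],(400,400),interpolation=cv2.INTER_CUBIC)
b=cv2.resize(t[150:250,180:280],(400,400),interpolation=cv2.INTER_CUBIC)
c=cv2.resize(t[155:245,325:380],(122,200),interpolation=cv2.INTER_CUBIC)
d=cv2.resize(s[175:215,220:300],(400,200),interpolation=cv2.INTER_CUBIC)
o=np.zeros((600,800,3),np.uint8);o[:400,:400]=a;o[:400,400:]=b;o[400:,:400]=d;o[400:,400:522]=c
cv2.imwrite("pics/crop0.png",o)
E
```

```text
(no output)
```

View pics/crop0.png

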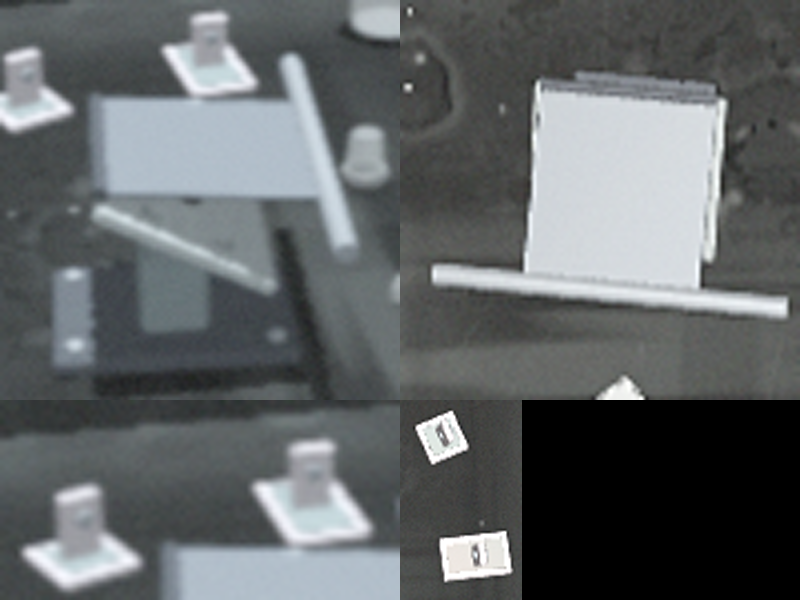

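```bash
cat > fit.py <<'E'
from h import *
from scipy.optimize import least_squares
from scipy.spatial.transform import Rotation as Ro
def frames(q):
    x,y,yaw,sl,th=q
    S=Ro.from_euler('z',yaw)
    F=S*Ro.from_euler('y',-sl)     # x up the slope
    piv=np.array([x,y,70.])
    fc=piv+F.apply([0,0,14]); hg=fc+F.apply([52,0,5])
    C=F*Ro.from_euler('y',th)      # -x -> cos(-x)+sin z
    return S,F,fc,C,hg
def pts(q):
    S,F,fc,C,hg=frames(q)
    d=dict(stage=np.array([q[0],q[1],0]),stage_face=fc,cover_hinge=hg)
    for n,y in(("bar_left",78),("bar_right",-78),("bl",100),("br",-100)): d[n]=hg+C.apply([-112,y,0])
    d['pl_r']=fc+F.apply([50,55,0]);d['pl_f']=fc+F.apply([-50,55,0])
    d['fl']=hg+C.apply([-106,50,2]);d['fr']=hg+C.apply([-106,-50,2])
    return d
E
python3 - <<'E'
from fit import *
s=ctrl.capture("side");t=ctrl.capture("top")
obs=[(s,"stage",(273.4,260.6),.3),(t,"stage",(240.6,198),.3),(s,"stage_face",(276.1,228),.3),(t,"stage_face",(235.9,194.9),.3),
(s,"cover_hinge",(253.8,216),.6),(t,"cover_hinge",(233.4,175.2),.6),(s,"bar_left",(314.7,236),.5),(t,"bar_left",(201.8,219.3),.5),
(s,"bar_right",(300.2,201.5),.5),(t,"bar_right",(265.9,227.3),.5),(s,"br",(303,195),1),(s,"bl",(316.1,242),1),(t,"bl",(188.2,218),1),(t,"br",(277,226.8),1),
(s,"pl_r",(254,231.8),1),(s,"pl_f",(298.5,251.8),1),(t,'fl',(211.2,217),.5),(t,'fr',(255,221.5),.5)]
def res(q):
    d=pts(q); return np.concatenate([w*(proj(c,d[n])-p) for c,n,p,w in obs])
r=least_squares(res,[512,85,-.1,.5,.3],x_scale=[10,10,.1,.1,.1],loss='soft_l1')
q=r.x;print(q.round(3),np.degrees(q[3:]),r.cost)
d=pts(q)
for c,n,p,w in obs: print(n,(proj(c,d[n])-p).round(1),d[n].round(1))
J=r.jac;print(np.sqrt(np.diag(np.linalg.inv(J.T@J))).round(3))
np.save("q.npy",q)
# slides on top
g=cv2.cvtColor(t['img'],cv2.COLOR_RGB2GRAY)
for nm,(x0,y0,x1,y1) in dict(slide=(335,205,385,245),sq=(325,155,362,188)).items():
    m=np.zeros_like(g);m[y0:y1,x0:x1]=(g[y0:y1,x0:x1]>130)*255
    cs=max(cv2.findContours(m,0,2)[0],key=cv2.contourArea)
    bx=cv2.boxPoints(cv2.minAreaRect(cs)); W=np.array([onplane(t,p,6) for p in bx])
    print(nm,W.round(1).tolist(),W.mean(0).round(1),[np.linalg.norm(W[i]-W[(i+1)%4]).round(1) for i in range(2)],[np.degrees(np.arctan2(*(W[i+1]-W[i])[1::-1])).round(1) for i in range(2)])
E
```

```text
[ 5.20616e+02  8.68820e+01 -1.10000e-01  5.47000e-01  4.68000e-01] [31.32036064 26.79658694] 9.716684702932959
stage [-0.6 -0.9] [520.6  86.9   0. ]
stage [-1.6 -4.3] [520.6  86.9   0. ]
stage_face [-0.5 -0.8] [513.4  87.7  82. ]
stage_face [ 0.6 -2.6] [513.4  87.7  82. ]
cover_hinge [ 1.1 -1.1] [555.   83.1 113.3]
cover_hinge [ 4.1 -3.1] [555.   83.1 113.3]
bar_left [0.2 0.1] [452.5 172.9 104.4]
bar_left [-4.  -1.1] [452.5 172.9 104.4]
bar_right [ 4.  -2.1] [435.4  17.8 104.4]
bar_right [ 1.1 -2.1] [435.4  17.8 104.4]
br [-0.   0.1] [433.   -4.1 104.4]
bl [0.6 0.4] [454.9 194.7 104.4]
bl [-0.1 -0.8] [454.9 194.7 104.4]
br [-0.2 -0.6] [433.   -4.1 104.4]
pl_r [ 1.1 -0.7] [561.9 137.7 108. ]
pl_f [ 0.4 -0.5] [476.9 147.   56. ]
fl [-0.8 -0.2] [455.2 144.4 106.9]
fr [-0.1 -0.2] [444.3  45.  106.9]
[1.379 1.338 0.011 0.032 0.026]
slide [[459.5, -167.8, 6.0], [467.8, -243.7, 6.0], [420.4, -247.8, 6.0], [412.2, -172.2, 6.0]] [ 440.  -207.9    6. ] [np.float64(76.3), np.float64(47.6)] [np.float64(-83.8), np.float64(-175.1)]
sq [[586.5, -143.2, 6.0], [604.6, -186.2, 6.0], [560.6, -203.6, 6.0], [542.6, -160.8, 6.0]] [ 573.6 -173.4    6. ] [np.float64(46.6), np.float64(47.4)] [np.float64(-67.1), np.float64(-158.5)]
```

Emit:
send_rows:
  targets:
    - [-1,0,0,0,0,0,0.16]
    - [-1,0,0,0,0,0,0.16]
    - [-1,0,0,0,0,0,0.16]
    - [-1,0,0,0,0,0,0.16]
    - [-1,0,0,0,0,0,0.16]
    - [-1,0,0,0,0,0,0.16]
    - [-1,0,0,0,0,0,0.16]
    - [-1,0,0,0,0,0,0.173]
    - [-1,0,0,0,0,0,0]
    - [-1,0,0,0,0,0,0]

```text
time_s: 2.45
eef_pos: [198.5, 486.0, 231.3]
ee_rot: [-0.0, 0.744, 0.668, -0.0]
force: [0.6, 0.5, 0.0]
grip_width: 0.999
grip_force: 0.0
```

Emit:
send_rows:
  targets:
    - [-1,-0.044,0.029,0,0,0,0]
    - [-1,-0.044,0.029,0,0,0,0]
    - [-1,-0.044,0.029,0,0,0,0]
    - [-1,-0.044,0.029,0,0,0,0]
    - [-1,-0.044,0.029,0,0,0,0]
    - [-1,-0.044,0.029,0,0,0,0]
    - [-1,-0.044,0.029,0,0,0,0]
    - [-1,-0.044,0.029,0,0,0,0]
    - [-1,-0.044,0.029,0,0,0,0]
    - [-1,-0.044,0.029,0,0,0,0]

```text
time_s: 3.7
eef_pos: [439.1, 15.1, 231.5]
ee_rot: [0.0, 0.744, 0.668, 0.0]
force: [-0.1, 1.4, 0.7]
grip_width: 1.001
grip_force: 0.0
```

Emit:
send_rows:
  targets:
    - [-1,0.002,-0.004,0.02,0,0,0]
    - [-1,0,0,0.02,0,0,0]
    - [-1,0,0,0.02,0,0,0]
    - [-1,0,0,0.02,0,0,0]
    - [-1,0,0,0.02,0,0,0]
    - [-1,0,0,0.02,0,0,0]
    - [-1,0,0,0.01,0,0,0]
    - [-1,0,0,0,0,0,0]
    - [-1,0,0,0,0,0,0]
    - [-1,0,0,0,0,0,0]

```text
time_s: 4.95
eef_pos: [435.1, 19.2, 101.9]
ee_rot: [0.0, 0.745, 0.667, 0.0]
force: [-0.2, -0.2, -0.3]
grip_width: 1.004
grip_force: 0.0
```

```bash
python3 - <<'E'
import cv2,numpy as np
from h import *
s=ctrl.capture("side");t=ctrl.capture("top")
a=cv2.resize(s['img'][140:280,230:370],(400,400),interpolation=cv2.INTER_CUBIC)
b=cv2.resize(t['img'][140:280,170:310],(400,400),interpolation=cv2.INTER_CUBIC)
cv2.imwrite("pics/crop1.png",np.hstack([a,b])[...,::-1])
E
```

```text
(no output)
```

View pics/crop1.png

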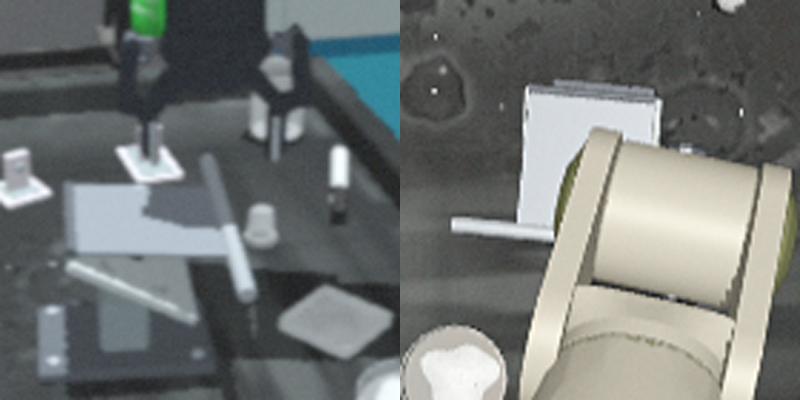

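Emit:
send_rows:
  targets:
    - [-1,0,0,0.008,0,0,0]
    - [-1,0,0,0.008,0,0,0]
    - [0.3,0,0,0,0,0,0]
    - [0.6,0,0,0,0,0,0]
    - [1,0,0,0,0,0,0]
    - [1,0,0,0,0,0,0]
    - [1,0,0,0,0,0,0]
    - [1,0,0,0,0,0,0]
    - [1,0,0,0,0,0,0]
    - [1,0,0,0,0,0,0]
  squeeze: 20

```text
time_s: 6.3
eef_pos: [436.2, 19.1, 85.9]
ee_rot: [0.002, 0.745, 0.667, 0.001]
force: [6.1, 2.2, -0.6]
grip_width: 0.128
grip_force: 21.3
```

Emit:
send_rows:
  targets:
    - [1,0,0.0006,-0.0088,0,0,0]
    - [1,0,0.0003,-0.0086,0,0,0]
    - [1,0,0.001,-0.0087,0,0,0]
    - [1,0,0.0017,-0.0086,0,0,0]
    - [1,0,0.0023,-0.0083,0,0,0]
    - [1,0,0.003,-0.0083,0,0,0]
    - [1,0,0.0036,-0.008,0,0,0]
    - [1,0,0.0041,-0.0075,0,0,0]
    - [1,0,0.0048,-0.0074,0,0,0]
    - [1,0,0.0054,-0.007,0,0,0]

```text
time_s: 7.55
eef_pos: [460.1, 16.4, 166.8]
ee_rot: [-0.002, 0.745, 0.667, -0.002]
force: [-10.0, -2.0, 3.6]
grip_width: 0.13
grip_force: 20.3
```

Emit:
send_rows:
  targets:
    - [1,0,0.006,-0.0082,0,0,0]
    - [1,0,0.007,-0.0076,0,0,0]
    - [1,0,0.0078,-0.0069,0,0,0]
    - [1,0,0.0082,-0.0053,0,0,0]
    - [1,0,0.0087,-0.0045,0,0,0]
    - [1,0,0.009,-0.0037,0,0,0]
    - [1,0,0,0,0,0,0]
    - [1,0,0,0,0,0,0]
    - [1,0,0,0,0,0,0]
    - [1,0,0,0,0,0,0]

```text
time_s: 8.8
eef_pos: [508.7, 11.2, 203.9]
ee_rot: [0.001, 0.745, 0.667, 0.001]
force: [-2.5, 1.0, 5.0]
grip_width: 0.131
grip_force: 20.1
```

```bash
python3 - <<'E'
from h import *
s=ctrl.capture("side");t=ctrl.capture("top")
for n in ["stage_face","cover_hinge","bar_left"]:
    a=ctrl.landmark_of(n,s)[:1];b=ctrl.landmark_of(n,t)[:1]
    print(n,a,b)
    if a and b: print(tri([(s,a[0]['point']),(t,b[0]['point'])]))
a=cv2.resize(s['img'][140:280,210:350],(400,400),interpolation=cv2.INTER_CUBIC)
b=cv2.resize(t['img'][140:280,170:310],(400,400),interpolation=cv2.INTER_CUBIC)
cv2.imwrite("pics/crop2.png",np.hstack([a,b])[...,::-1])
E
```

```text
stage_face [{'point': [276.9, 226.7], 'score': 0.59}] [{'point': [235.6, 194.6], 'score': 0.8}]
(array([509.31042167,  89.26194016,  83.2974502 ]), [np.float64(0.7417476680389383), np.float64(0.6706045426759526)])
cover_hinge [{'point': [252.5, 216.1], 'score': 0.77}] [{'point': [378.5, 280.5], 'score': 0.59}]
(array([ 410.04249951, -287.77236788,  -94.16825962]), [np.float64(35.55260951292597), np.float64(42.62836635790598)])
bar_left [{'point': [273.8, 182.5], 'score': 0.65}] [{'point': [193.7, 178.1], 'score': 0.88}]
(array([526.37843394, 163.92700629, 218.13990748]), [np.float64(0.9130136495810632), np.float64(0.7980648023487504)])
```

View pics/crop2.png

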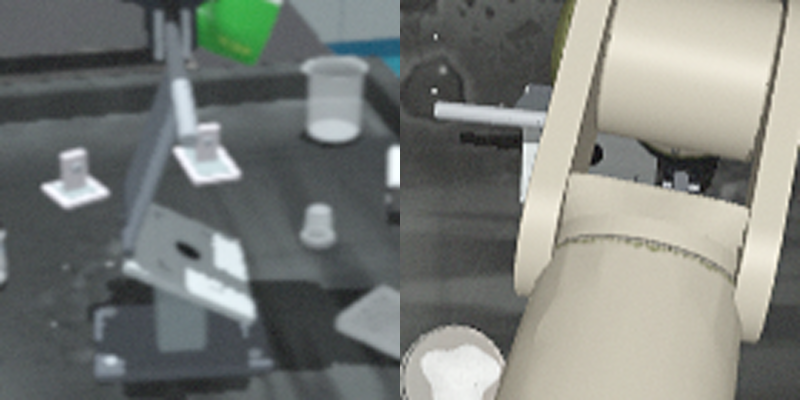

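Emit:
send_rows:
  targets:
    - [1,0,0.0076,-0.003,0,0,0]
    - [1,0,0.008,-0.0026,0,0,0]
    - [1,0,0.0078,-0.0014,0,0,0]
    - [1,0,0.0082,-0.0009,0,0,0]
    - [1,0,0.008,-0.0003,0,0,0]
    - [1,0,0,0,0,0,0]
    - [1,0,0,0,0,0,0]
    - [1,0,0,0,0,0,0]
    - [1,0,0,0,0,0,0]
    - [1,0,0,0,0,0,0]

```text
time_s: 10.45
eef_pos: [547.1, 7.0, 210.9]
ee_rot: [-0.0, 0.745, 0.667, 0.0]
force: [0.5, 3.9, 2.0]
grip_width: 0.13
grip_force: 19.8
```

```bash
python3 - <<'E'
from h import *
s=ctrl.capture("side");t=ctrl.capture("top")
for n in ["bar_left","cover_hinge","stage_face"]:
    a=ctrl.landmark_of(n,s)[:1];b=ctrl.landmark_of(n,t)[:1]
    print(n,a,b)
    if a and b: print(tri([(s,a[0]['point']),(t,b[0]['point'])]))
a=cv2.resize(s['img'][130:270,210:350],(600,600),interpolation=cv2.INTER_CUBIC)
cv2.imwrite("pics/crop3.png",a[...,::-1])
E
```

```text
bar_left [{'point': [254.3, 178.5], 'score': 0.84}] [{'point': [194.8, 158.9], 'score': 0.76}]
(array([561.71860179, 160.81546811, 227.83119455]), [np.float64(0.12576034419776266), np.float64(0.10973565461077323)])
cover_hinge [{'point': [253.3, 213.5], 'score': 0.98}] [{'point': [236.5, 170.7], 'score': 0.72}]
(array([557.79326035,  85.00851744, 117.77623899]), [np.float64(0.2449808785129937), np.float64(0.22245696590495212)])
stage_face [{'point': [276.5, 226.8], 'score': 0.92}] []
```

View pics/crop3.png

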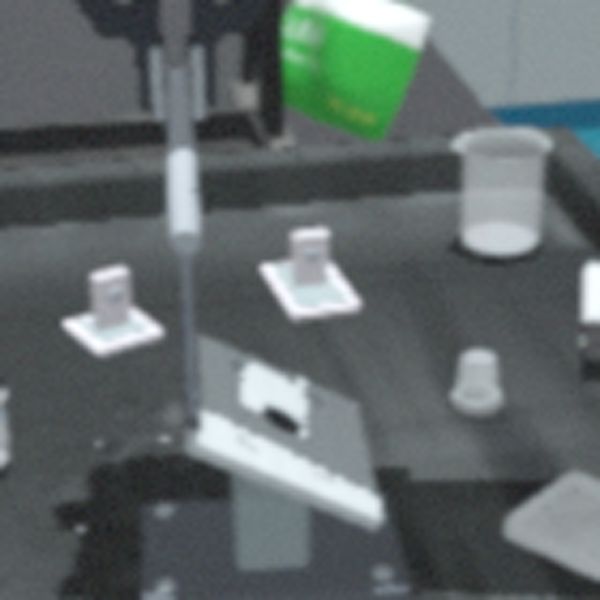

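Emit:
send_rows:
  targets:
    - [0.5,0,0,0,0,0,0]
    - [0,0,0,0,0,0,0]
    - [-0.5,0,0,0,0,0,0]
    - [-1,0,0,0,0,0,0]
    - [-1,0,0,0,0,0,0]
    - [-1,0,0,-0.01,0,0,0]
    - [-1,0,0,-0.02,0,0,0]
    - [-1,0,0,-0.02,0,0,0]
    - [-1,0,0,-0.02,0,0,0]
    - [-1,0,0,0,0,0,0]

```text
time_s: 12.1
eef_pos: [547.7, 6.8, 282.6]
ee_rot: [0.001, 0.745, 0.667, 0.001]
force: [-0.4, -0.3, -0.8]
grip_width: 0.999
grip_force: 0.0
```

Emit:
send_rows:
  targets:
    - [-1,-0.01,-0.01,0,0,0,0]
    - [-1,-0.02,-0.01,0,0,0,0.1]
    - [-1,0,0,0,0,0,0.16]
    - [-1,0,0,0,0,0,0.16]
    - [-1,0,0,0,0,0,0.16]
    - [-1,0,0,0,0,0,0.16]
    - [-1,0,0,0,0,0,0.16]
    - [-1,0,0,0,0,0,0.16]
    - [-1,0,0,0,0,0,0.16]
    - [-1,0,0,0,0,0,0.145]

```text
time_s: 13.35
eef_pos: [523.0, -21.2, 280.0]
ee_rot: [-0.0, 0.999, 0.045, -0.001]
force: [-0.3, -0.3, 0.2]
grip_width: 1.0
grip_force: 0.0
```

```bash
python3 - <<'E'
from fit import *
from scipy.spatial.transform import Rotation as Ro
s=ctrl.capture("side");t=ctrl.capture("top")
for n in ["bar_left","bar_right","cover_hinge","stage_face","slide"]:
    a=ctrl.landmark_of(n,s)[:1];b=ctrl.landmark_of(n,t)[:1]
    print(n,[(np.round(v[0]['point'],1),v[0]['score']) if v else None for v in (a,b)],end=' ')
    if a and b: print(*[np.round(v,1) for v in tri([(s,a[0]['point']),(t,b[0]['point'])])])
st=ctrl.sense();R=Ro.from_quat(st['ee_rot'][[1,2,3,0]]);print(st['eef_pos'],st['force'],R.as_matrix().round(3))
print('to slide (tool mm)',R.inv().apply(np.array([440,-208,80])-st['eef_pos']).round(1))
a=cv2.resize(s['img'][130:270,210:350],(400,400),interpolation=cv2.INTER_CUBIC)
b=cv2.resize(t['img'][130:270,190:330],(400,400),interpolation=cv2.INTER_CUBIC)
cv2.imwrite("pics/crop4.png",np.hstack([a,b])[...,::-1])
E
```

```text
bar_left [(array([253.1, 178. ]), 0.84), (array([196.8, 156.9]), 0.56)] [564.6 157.1 227.6] [0.8 0.7]
bar_right [(array([247.7, 151.7]), 0.93), None] cover_hinge [(array([285.7, 199.1]), 0.48), (array([239.4, 173. ]), 0.67)] [518.9  83.9 151.1] [13.9 13. ]
stage_face [(array([278.2, 228.8]), 0.87), (array([236.6, 193. ]), 0.55)] [510.1  88.1  78.1] [1.  0.9]
slide [(array([279.2, 199.5]), 0.69), (array([360.5, 222.1]), 0.92)] [ 449.  -215.9   -9.2] [0.5 0.5]
[523.96366172 -20.75683346 280.87712204] [-0.07755693 -0.39300597 -0.21006439] [[ 0.995  0.096 -0.   ]
 [ 0.096 -0.995  0.   ]
 [-0.    -0.    -1.   ]]
to slide (tool mm) [-101.6  178.3  200.9]
```

View pics/crop4.png

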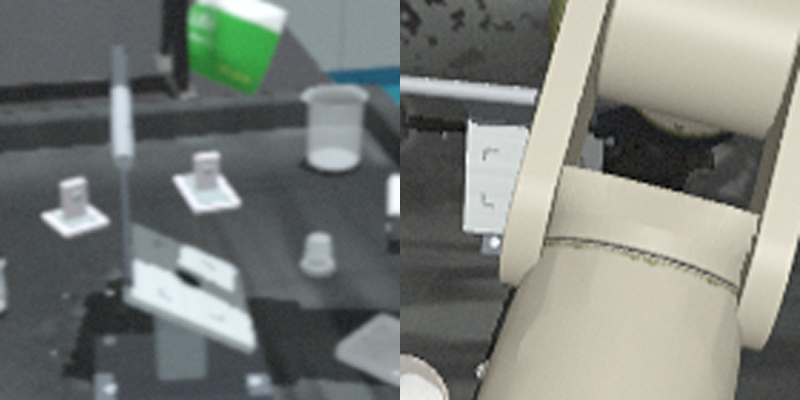

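Emit:
send_rows:
  targets:
    - [-1,-0.0127,0.0223,0.01,0,0,0]
    - [-1,-0.0127,0.0223,0.01,0,0,0]
    - [-1,-0.0127,0.0223,0.01,0,0,0]
    - [-1,-0.0127,0.0223,0.02,0,0,0]
    - [-1,-0.0127,0.0223,0.03,0,0,0]
    - [-1,-0.0127,0.0223,0.03,0,0,0]
    - [-1,-0.0127,0.0223,0.03,0,0,0]
    - [-1,-0.0127,0.0223,0.03,0,0,0]
    - [-1,0,0,0.02,0,0,0]
    - [-1,0,0,0,0,0,0]

```text
time_s: 15.2
eef_pos: [439.3, -207.8, 90.0]
ee_rot: [-0.001, 0.999, 0.048, -0.001]
force: [0.2, -0.0, -0.1]
grip_width: 1.0
grip_force: 0.0
```

```bash
python3 - <<'E'
from fit import *
s=ctrl.capture("side");t=ctrl.capture("top")
st=ctrl.sense();R=Ro.from_quat(st['ee_rot'][[1,2,3,0]]);print(st['eef_pos'],R.inv().apply(np.array([440,-208,11])-st['eef_pos']).round(1))
a=cv2.resize(s['img'][140:220,230:310],(400,400),interpolation=cv2.INTER_CUBIC)
b=cv2.resize(t['img'][140:280,180:320],(400,400),interpolation=cv2.INTER_CUBIC)
cv2.imwrite("pics/crop5.png",np.hstack([a,b])[...,::-1])
# full-frame corners of rib top: expected projections for check
for z in (0,6,44): print(z,proj(s,[440,-208,z]).round(1))
def show(n,P): print(n,proj(s,P).round(1))
show('bar_up',[554,84,229])
E
```

```text
[ 440.30112307 -208.13936157   91.62440744] [-0.3 -0.2 80.6]
0 [283.2 197.6]
6 [283.2 195.7]
44 [283.1 183.6]
bar_up [253.  161.7]
```

View pics/crop5.png

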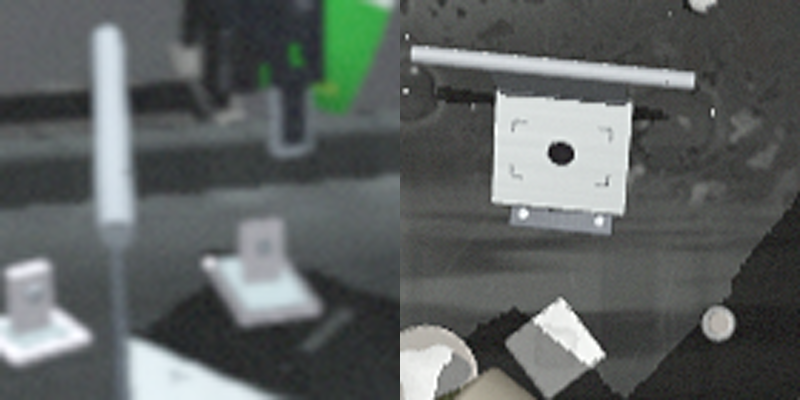

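Emit:
send_rows:
  targets:
    - [-1,0,0,0.015,0,0,0]
    - [-1,0,0,0.02,0,0,0]
    - [-1,0,0,0.02,0,0,0]
    - [-1,0,0,0.015,0,0,0]
    - [-1,0,0,0.01,0,0,0]
    - [-1,0,0,0,0,0,0]
    - [0.2,0,0,0,0,0,0]
    - [0.6,0,0,0,0,0,0]
    - [1,0,0,0,0,0,0]
    - [1,0,0,0,0,0,0]
  squeeze: 40

```text
time_s: 16.55
eef_pos: [440.0, -208.1, 11.1]
ee_rot: [0.0, 0.999, 0.048, 0.0]
force: [-1.6, 0.6, 6.5]
grip_width: 0.174
grip_force: 38.9
```

```bash
python3 - <<'E'
from fit import *
t=ctrl.capture("top")
a=cv2.resize(t['img'][165:225,205:265],(600,600),interpolation=cv2.INTER_CUBIC)
cv2.imwrite("pics/crop6.png",a[...,::-1])
E
```

```text
(no output)
```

View pics/crop6.png

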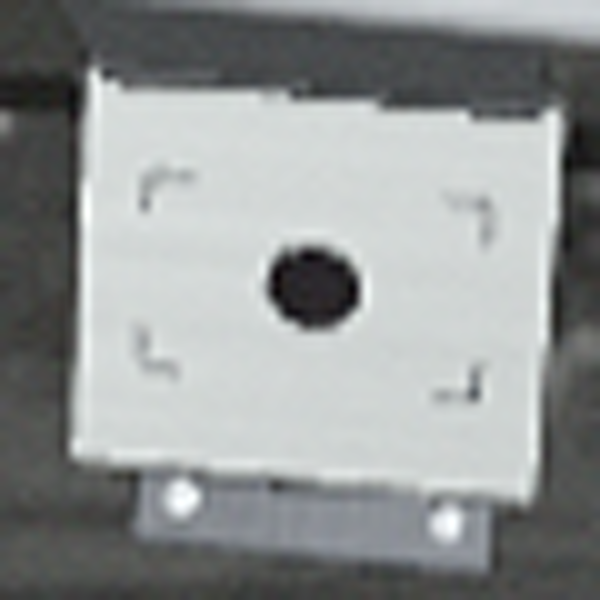

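```bash
python3 - <<'E'
from fit import *
s=ctrl.capture("side");t=ctrl.capture("top")
g=cv2.cvtColor(s['img'],cv2.COLOR_RGB2GRAY)
m=np.zeros_like(g);m[217:237,266:288]=(g[217:237,266:288]<95)*255
n,_,st,ce=cv2.connectedComponentsWithStats(m);i=1+np.argmax(st[1:,4]);print('side window',ce[i],st[i])
T=lambda x,y:(204.6+x/10,164.6+y/10)
ob=[]
for k,X in dict(RL=(50,55,0),RR=(50,-55,0),FR=(-50,-55,0),FL=(-50,55,0),W=(0,0,0),a=(23,38,0),b=(23,-38,0),c=(-23,-38,0),d=(-23,38,0)).items():
    px=dict(RL=(90,75),RR=(565,110),FR=(532,500),FL=(73,460),W=(314,288),a=(147,178),b=(488,203),c=(476,398),d=(145,365))[k]
    ob.append((t,'f',X,T(*px),1))
ob+=[(s,'f',(0,0,0),ce[i],1.5),(s,'f',(-50,55,0),(299.3,244),.7),(s,'f',(50,55,0),(256.6,224),.4),(s,'f',(-50,-55,0),(294,223),.6),(s,'f',(50,-55,0),(257,208.5),.6)]
ob+=[(t,'c',(-112,100,0),(184.2,158.2),.7),(t,'c',(-112,-100,0),(282.6,168.3),.7),(s,'c',(-112,100,0),(253.4,184.6),.7),(s,'c',(-112,-100,0),(251,146.3),.7)]
def P(q,k,X):
    S,F,fc,C,hg=frames(q); return fc+F.apply(X) if k=='f' else hg+C.apply(X)
def run(ob):
    res=lambda q:np.concatenate([w*(proj(c,P(q,k,X))-p) for c,k,X,p,w in ob])
    r=least_squares(res,[515,85,-.1,.53,2.1],x_scale=[10,10,.1,.1,.1],loss='soft_l1');return r
r=run(ob);q=r.x
print(q.round(3),np.degrees(q[3:]).round(1),'elev',np.degrees(q[4]-q[3]).round(1),r.cost)
for o in ob: print(o[1],o[2],(proj(o[0],P(q,o[1],o[2]))-o[3]).round(1))
S,F,fc,C,hg=frames(q);print(fc,hg)
J=r.jac;print(np.sqrt(np.diag(np.linalg.inv(J.T@J))).round(3))
np.save('q2.npy',q)
E
```

```text
side window [285.2 217.5] [282 217   6   3  10]
[ 5.1727e+02  8.7544e+01 -1.0400e-01  5.3700e-01  2.1310e+00] [ 30.8 122.1] elev 91.3 35.905088434053354
f (50, 55, 0) [-0.5 -1. ]
f (50, -55, 0) [0.5 0.1]
f (-50, -55, 0) [0.6 0.7]
f (-50, 55, 0) [-0.1  0.3]
f (0, 0, 0) [0.2 0.3]
f (23, 38, 0) [0.9 0.5]
f (23, -38, 0) [-0.1  1.1]
f (-23, -38, 0) [-0.3 -0.2]
f (-23, 38, 0) [0.4 0. ]
f (0, 0, 0) [-8.   9.6]
f (-50, 55, 0) [1.5 7. ]
f (50, 55, 0) [0.3 7.3]
f (-50, -55, 0) [0.6 0.5]
f (50, -55, 0) [-1.6 -3.4]
c (-112, 100, 0) [-0.3 -0.4]
c (-112, -100, 0) [ 0.7 -1.1]
c (-112, 100, 0) [0.6 0.8]
c (-112, -100, 0) [0.8 0.3]
[510.14316838  88.28633552  82.02758133] [552.03168441  83.92506492 112.9360194 ]
[0.919 0.789 0.011 0.037 0.05 ]
```

```bash
python3 - <<'E'
from fit import *
s=ctrl.capture("side");t=ctrl.capture("top")
T=lambda x,y:(204.6+x/10,164.6+y/10)
ob=[]
px=dict(RL=(90,75),RR=(565,110),FR=(532,500),FL=(73,460),W=(314,288),a=(147,178),b=(488,203),c=(476,398),d=(145,365))
for k,X in dict(RL=(50,55,0),RR=(50,-55,0),FR=(-50,-55,0),FL=(-50,55,0),W=(0,0,0),a=(23,38,0),b=(23,-38,0),c=(-23,-38,0),d=(-23,38,0)).items():
    ob.append((t,'f',X,T(*px[k]),1))
ob+=[(s,'f',(0,0,0),(276.5,227),1),(s,'f',(-50,55,0),(299.3,252),.7),(s,'f',(50,55,0),(255,231.2),.7),(s,'f',(-50,-55,0),(294,223),.5)]
ob+=[(t,'c',(-112,100,0),(184.2,158.2),.7),(t,'c',(-112,-100,0),(282.6,168.3),.7),(s,'c',(-112,100,0),(253.4,184.6),.7),(s,'c',(-112,-100,0),(251,146.3),.7)]
def P(q,k,X):
    S,F,fc,C,hg=frames(q[:5]); return (fc+F.apply(X) if k=='f' else hg+C.apply(X))+[0,0,q[5]]
res=lambda q:np.concatenate([w*(proj(c,P(q,k,X))-p) for c,k,X,p,w in ob]+[[q[5]/3]])
r=least_squares(res,[515,85,-.1,.53,2.1,0],x_scale=[10,10,.1,.1,.1,3],loss='soft_l1');q=r.x
print(q.round(3),np.degrees(q[3:5]).round(1),'elev',np.degrees(q[4]-q[3]).round(1),r.cost)
for o in ob: print(o[1],o[2],(proj(o[0],P(q,o[1],o[2]))-o[3]).round(1))
print(P(q,'f',(0,0,0)),P(q,'c',(0,0,0)))
J=r.jac;print(np.sqrt(np.diag(np.linalg.inv(J.T@J))).round(3))
np.save('q2.npy',q)
E
```

```text
[ 5.18352e+02  8.77890e+01 -1.06000e-01  5.51000e-01  2.14100e+00
  1.58000e-01] [ 31.6 122.6] elev 91.0 3.648965973295624
f (50, 55, 0) [-0.6 -1.3]
f (50, -55, 0) [ 0.4 -0.1]
f (-50, -55, 0) [0.4 0.2]
f (-50, 55, 0) [-0.2 -0.3]
f (0, 0, 0) [ 0.1 -0.1]
f (23, 38, 0) [0.8 0.1]
f (23, -38, 0) [-0.2  0.8]
f (-23, -38, 0) [-0.4 -0.6]
f (-23, 38, 0) [ 0.2 -0.5]
f (0, 0, 0) [0.3 0.2]
f (-50, 55, 0) [ 0.9 -0.6]
f (50, 55, 0) [ 1.5 -0.1]
f (-50, -55, 0) [0.1 0.9]
c (-112, 100, 0) [-0.5 -0.6]
c (-112, -100, 0) [ 0.6 -1. ]
c (-112, 100, 0) [0.5 0.5]
c (-112, -100, 0) [ 1. -0.]
[511.05766693  88.56725402  82.08253652] [552.49354245  84.14589421 113.58681873]
[0.842 0.767 0.011 0.031 0.043 1.214]
```

Emit:
send_rows:
  targets:
    - [1,0,0,-0.005,0,0,0]
    - [1,0,0,-0.01,0,0,0]
    - [1,0,0,-0.02,0,0,0]
    - [1,0,0,-0.025,0,0,0]
    - [1,0,0,-0.025,0,0,0]
    - [1,0,0,-0.025,0,0,0]
    - [1,0,0,-0.025,0,0,0]
    - [1,0,0,-0.025,0,0,0]
    - [1,0,0,-0.02,0,0,0]
    - [1,0,0,-0.01,0,0,0]

```text
time_s: 18.05
eef_pos: [440.0, -208.1, 202.2]
ee_rot: [0.001, 0.999, 0.048, 0.001]
force: [-0.3, 0.5, -0.8]
grip_width: 0.173
grip_force: 39.0
```

Emit:
send_rows:
  targets:
    - [1,0,0,0,0,0,0.1]
    - [1,0,0,0,0,0,0.1]
    - [1,0,0,0,0,0.07,0]
    - [1,0,0,0,0,0.08,0]
    - [1,0,0,0,0,0.08,0]
    - [1,0,0,0,0,0.08,0]
    - [1,0,0,0,0,0.08,0]
    - [1,0,0,0,0,0.08,0]
    - [1,0,0,0,0,0.08,0]
    - [1,0,0,0,0,0,0]

```text
time_s: 19.3
eef_pos: [439.1, -207.8, 200.4]
ee_rot: [0.014, 0.961, -0.051, 0.27]
force: [0.2, -0.4, 0.2]
grip_width: 0.172
grip_force: 39.0
```

```bash
cat > go.py <<'E'
from fit import *
import sys
def go(h):
    q=np.load('q2.npy');S,F,fc,C,hg=frames(q[:5]);fc=fc+[0,0,q[5]]
    T=F*Ro.from_euler('x',np.pi)   # tool x=xf, y=-yf, z=-zf
    tgt=fc+F.apply([0,0,h])
    st=ctrl.sense();R=Ro.from_quat(st['ee_rot'][[1,2,3,0]])
    print('turn',(R.inv()*T).as_rotvec().round(4),'shift',R.inv().apply(tgt-st['eef_pos']).round(1),'infcframe',F.inv().apply(st['eef_pos']-fc).round(1),
     'force face',F.inv().apply(st['force']).round(1),'F',st['force'].round(1),'grip',st['grip_width'].round(3),st['grip_force'],st['joints'].round(2))
if __name__=="__main__": go(float(sys.argv[1]))
E
python3 go.py 71
```

```text
Traceback (most recent call last):
  File "go.py", line 10, in <module>
    if __name__=="__main__": go(float(sys.argv[1]))
                             ~~^^^^^^^^^^^^^^^^^^^^
  File "go.py", line 9, in go
    'force face',F.inv().apply(st['force']).round(1),'F',st['force'].round(1),'grip',st['grip_width'].round(3),st['grip_force'],st['joints'].round(2))
                                                                                     ^^^^^^^^^^^^^^^^^^^^^^
AttributeError: 'float' object has no attribute 'round'
```

```bash
sed -i "s/st\['grip_width'\].round(3)/st['grip_width']/" go.py; python3 go.py 71
```

```text
turn [-0.0015  0.0031  0.0004] shift [ -27.6 -302.3   51.3] infcframe [  27.8 -302.3  121.8] force face [ 0.3 -0.4  0.1] F [ 0.2 -0.4  0.2] grip 0.17215695234926803 39.0401691198349 [-0.89  0.03  2.04  0.57  0.76  0.43]
```

Emit:
send_rows:
  targets:
    - [1,-0.004,-0.02,0,0,0,0]
    - [1,-0.004,-0.04,0,0,0,0]
    - [1,-0.004,-0.045,0,0,0,0]
    - [1,-0.004,-0.045,0,0,0,0]
    - [1,-0.004,-0.045,0,0,0,0]
    - [1,-0.004,-0.045,0,0,0,0]
    - [1,-0.0036,-0.04,0.01,0,0,0]
    - [1,0,-0.022,0.02,0,0,0]
    - [1,0,0,0.02,0,0,0]
    - [1,0,0,0,0,0,0]

```text
time_s: 20.55
eef_pos: [473.3, 93.2, 142.9]
ee_rot: [0.014, 0.961, -0.049, 0.27]
force: [-0.3, -1.5, -0.9]
grip_width: 0.171
grip_force: 39.1
```

```bash
python3 go.py 31; python3 - <<'E'
from fit import *
s=ctrl.capture("side")
print(*[ctrl.landmark_of(n,s)[:1] for n in("slide","stage_face","bar_left")])
a=cv2.resize(s['img'][130:270,210:350],(600,600),interpolation=cv2.INTER_CUBIC)
cv2.imwrite("pics/crop7.png",a[...,::-1])
E
```

```text
turn [-0.0018  0.0039  0.0033] shift [ 0.7  0.6 40.8] infcframe [-0.5  0.6 71.8] force face [-0.6 -1.5 -0.7] F [-0.3 -1.5 -0.9] grip 0.17145995662901217 39.10613715648651 [-0.03  0.11  2.12 -0.11  0.36  1.74]
[{'point': [290.0, 205.8], 'score': 0.8}] [{'point': [279.5, 228.1], 'score': 0.96}] [{'point': [253.6, 178.4], 'score': 0.94}]
```

View pics/crop7.png

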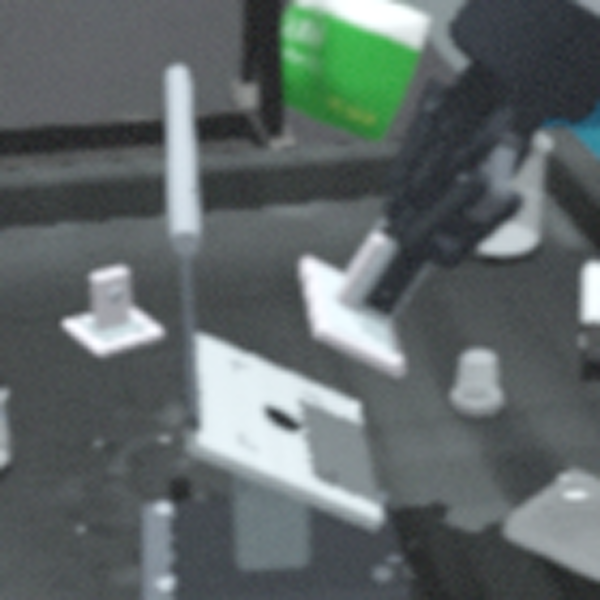

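Emit:
send_rows:
  targets:
    - [1,0.0007,0.0006,0.01,0,0,0]
    - [1,0,0,0.01,0,0,0]
    - [1,0,0,0.01,0,0,0]
    - [1,0,0,0.01,0,0,0]
    - [1,0,0,0.008,0,0,0]
    - [1,0,0,0.005,0,0,0]
    - [1,0,0,0.002,0,0,0]
    - [1,0,0,0,0,0,0]
    - [1,0,0,0,0,0,0]
    - [1,0,0,0,0,0,0]
  squeeze: 20

```text
time_s: 22.0
eef_pos: [503.1, 88.4, 97.5]
ee_rot: [0.014, 0.961, -0.05, 0.271]
force: [1.0, 0.5, -0.9]
grip_width: 0.171
grip_force: 39.1
```

```bash
python3 go.py 11
```

```text
turn [-0.0011  0.0011  0.0019] shift [-1.3 -1.   6.3] infcframe [ 1.3 -1.  17.3] force face [ 0.3  0.6 -1.2] F [ 1.   0.5 -0.9] grip 0.17107936109825178 39.11378860473633 [-0.04  0.26  2.1  -0.15  0.23  1.77]
```

Emit:
send_rows:
  targets:
    - [1,-0.001,-0.001,0.001,0,0,0]
    - [1,0,0,0.001,0,0,0]
    - [1,0,0,0.001,0,0,0]
    - [1,0,0,0.001,0,0,0]
    - [1,0,0,0.001,0,0,0]
    - [1,0,0,0.0005,0,0,0]
    - [1,0,0,0,0,0,0]
    - [1,0,0,0,0,0,0]
    - [1,0,0,0,0,0,0]
    - [1,0,0,0,0,0,0]
  squeeze: 20

```text
time_s: 23.25
eef_pos: [505.1, 89.2, 92.1]
ee_rot: [0.014, 0.961, -0.05, 0.271]
force: [-0.4, -0.4, -0.0]
grip_width: 0.17
grip_force: 39.1
```

```bash
python3 go.py 11
```

```text
turn [-0.0011  0.0014  0.0018] shift [-0.2 -0.   0.7] infcframe [ 0.2 -0.  11.7] force face [-0.3 -0.5  0.1] F [-0.4 -0.4 -0. ] grip 0.16987651379036514 39.1199916601181 [-0.04  0.28  2.1  -0.16  0.22  1.79]
```

Emit:
send_rows:
  targets:
    - [1,0,0,0.0005,0,0,0]
    - [1,0,0,0.0005,0,0,0]
    - [1,0,0,0.0005,0,0,0]
    - [1,0,0,0.0005,0,0,0]
    - [1,0,0,0,0,0,0]
    - [1,0,0,0,0,0,0]
    - [1,0,0,0,0,0,0]
    - [1,0,0,0,0,0,0]
    - [1,0,0,0,0,0,0]
    - [1,0,0,0,0,0,0]

```text
time_s: 24.5
eef_pos: [507.0, 89.1, 91.8]
ee_rot: [0.014, 0.961, -0.05, 0.273]
force: [-7.8, -0.2, 14.2]
grip_width: 0.171
grip_force: 40.4
```

```bash
python3 go.py 11;python3 -c "
from rig import ctrl
print(ctrl.sense()['wrist_torque'])"
```

```text
turn [-0.0013 -0.0017  0.002 ] shift [-1.6  0.1 -0.6] infcframe [ 1.6  0.1 10.4] force face [ 0.8 -1.1 16.2] F [-7.8 -0.2 14.2] grip 0.17060205733603126 40.385427474975586 [-0.04  0.28  2.09 -0.17  0.22  1.79]
[-0.22839048  0.12287181 -0.17654569]
```

Emit:
send_rows:
  targets:
    - [0.9,0,0,0,0,0,0]
    - [0.9,0,0,0,0,0,0]
    - [0.8,0,0,0,0,0,0]
    - [0.8,0,0,0,0,0,0]
    - [0.8,0,0,0,0,0,0]
    - [0.8,0,0,0,0,0,0]
    - [0.8,0,0,0,0,0,0]
    - [0.8,0,0,0,0,0,0]
    - [0.8,0,0,0,0,0,0]
    - [0.8,0,0,0,0,0,0]
  squeeze: 20

```text
time_s: 25.75
eef_pos: [507.0, 89.1, 91.8]
ee_rot: [0.014, 0.961, -0.05, 0.273]
force: [-7.5, -2.0, 14.6]
grip_width: 0.17
grip_force: 40.4
```

```bash
python3 go.py 11; python3 - <<'E'
from fit import *
s=ctrl.capture("side");t=ctrl.capture("top")
print(ctrl.sense()['wrist_torque'])
q=np.load('q2.npy')
for n in("slide","stage_face","bar_left","cover_hinge"): print(n,[[(v['point'],v['score']) for v in ctrl.landmark_of(n,c)[:1]] for c in (s,t)])
S,F,fc,C,hg=frames(q[:5]);print('fc proj',proj(s,fc),proj(t,fc))
cv2.imwrite("pics/s8.png",s['img'][...,::-1]);cv2.imwrite("pics/t8.png",t['img'][...,::-1])
a=cv2.resize(s['img'][195:265,240:310],(600,600),interpolation=cv2.INTER_CUBIC)
cv2.imwrite("pics/crop8.png",a[...,::-1])
# bright edge fit: for each column, lower boundary of slide near face and plate near edge vs model
for y,lab in((55,'plate'),(38,'slide6'),(38,'slide0')):
    z=6 if lab=='slide6' else 0; L=50 if lab=='plate' else 23
    print(lab,proj(s,fc+F.apply([L,y,z])).round(1),proj(s,fc+F.apply([-L,y,z])).round(1))
E
```

```text
turn [-0.0013 -0.0018  0.0019] shift [-1.6  0.  -0.6] infcframe [ 1.6  0.1 10.4] force face [ 1.5 -2.8 16.2] F [-7.5 -2.  14.6] grip 0.17022371273959788 40.38591384887695 [-0.04  0.28  2.09 -0.17  0.22  1.79]
[-0.22422641  0.16016403 -0.15538755]
slide [[([274.5, 228.4], 0.91)], [([238.7, 187.3], 0.62)]]
stage_face [[([277.8, 226.4], 0.64)], [([234.3, 192.4], 0.77)]]
bar_left [[([253.6, 178.6], 0.89)], [([195.5, 158.3], 0.81)]]
cover_hinge [[([255.9, 213.4], 0.62)], [([234.6, 173.7], 0.83)]]
fc proj [276.76082472 227.26787526] [236.09127558 193.26757366]
plate [256.5 231.1] [300.2 251.5]
slide6 [269.7 230. ] [289.4 239.3]
slide0 [268.2 232.3] [287.9 241.5]
```

Emit:
send_rows:
  targets:
    - [0.8,0,0,0.0003,0,0,0]
    - [0.75,0,0,0.0003,0,0,0]
    - [0.7,0,0,0.0002,0,0,0]
    - [0.7,0,0,0,0,0,0]
    - [0.7,0,0,0,0,0,0]
    - [0.7,0,0,0,0,0,0]
    - [0.7,0,0,0,0,0,0]
    - [0.68,0,0,0,0,0,0]
    - [0.68,0,0,0,0,0,0]
    - [0.68,0,0,0,0,0,0]
  squeeze: 20

```text
time_s: 27.5
eef_pos: [507.0, 89.1, 91.5]
ee_rot: [0.014, 0.961, -0.05, 0.273]
force: [-17.2, -1.5, 25.1]
grip_width: 0.171
grip_force: 41.5
```

```bash
python3 go.py 11; python3 - <<'E'
from fit import *
s=ctrl.capture("side")
print(ctrl.sense()['wrist_torque'])
q=np.load('q2.npy');S,F,fc,C,hg=frames(q[:5])
img=cv2.imread('pics/s8.png');g=cv2.cvtColor(img,cv2.COLOR_BGR2GRAY)
# column intensity profiles across slide near edge / plate near edge
for x in range(262,300,3): print(x,g[224:258,x].tolist())
E
```

```text
turn [-0.0013 -0.0017  0.0021] shift [-1.5  0.1 -0.9] infcframe [ 1.5  0.1 10.1] force face [-1.3 -3.3 30.2] F [-17.2  -1.5  25.1] grip 0.17078057137252448 41.50757431983948 [-0.04  0.28  2.09 -0.17  0.22  1.79]
[-0.36764651  0.48991885 -0.25146472]
262 [238, 239, 239, 238, 239, 239, 239, 239, 238, 240, 239, 227, 196, 163, 145, 117, 91, 87, 83, 87, 82, 82, 75, 73, 75, 76, 72, 72, 71, 74, 72, 75, 76, 75]
265 [224, 227, 233, 234, 235, 235, 232, 222, 220, 228, 235, 237, 230, 204, 170, 150, 132, 112, 104, 104, 104, 105, 110, 110, 110, 107, 111, 110, 107, 104, 104, 105, 102, 105]
268 [250, 251, 251, 251, 251, 247, 236, 205, 175, 179, 211, 232, 237, 232, 212, 175, 157, 142, 125, 114, 115, 116, 113, 119, 116, 119, 114, 119, 118, 116, 116, 119, 117, 119]
271 [244, 248, 248, 248, 248, 248, 249, 243, 214, 181, 189, 226, 238, 240, 238, 224, 188, 160, 143, 124, 119, 114, 114, 118, 120, 118, 118, 120, 117, 119, 117, 119, 117, 116]
274 [193, 226, 244, 245, 247, 248, 247, 243, 244, 224, 187, 188, 223, 235, 236, 236, 225, 194, 162, 148, 130, 119, 116, 117, 117, 118, 118, 117, 119, 117, 119, 116, 116
[... 640 characters left out ...]
164, 144, 106, 78, 72, 72, 75, 71, 72, 73, 71]
289 [137, 135, 137, 135, 136, 135, 137, 138, 140, 161, 197, 211, 178, 147, 140, 140, 138, 138, 140, 141, 163, 195, 200, 187, 163, 147, 120, 87, 72, 72, 69, 75, 72, 72]
292 [130, 134, 134, 136, 137, 155, 177, 154, 140, 140, 145, 153, 155, 144, 140, 141, 140, 139, 139, 142, 140, 141, 141, 144, 150, 155, 151, 133, 95, 75, 70, 75, 71, 72]
295 [90, 90, 88, 94, 94, 97, 101, 106, 111, 119, 120, 122, 127, 130, 135, 133, 136, 136, 138, 139, 139, 140, 138, 139, 143, 147, 152, 148, 135, 102, 78, 69, 71, 74]
298 [101, 100, 99, 99, 94, 93, 89, 89, 88, 90, 93, 98, 95, 95, 97, 97, 96, 97, 96, 100, 98, 100, 106, 112, 118, 123, 129, 134, 122, 98, 81, 73, 72, 72]
```

Emit:
send_rows:
  targets:
    - [0.68,0,0,-0.0004,0,0,0]
    - [0.68,0,0,-0.0004,0,0,0]
    - [1,0,0,0,0,0,0]
    - [1,0,0,0,0,0,0]
    - [1,0,0,0,0,0,0]
    - [1,0,0,0,0,0,0]
    - [1,0,0,0,0,0,0]
    - [1,0,0,0,0,0,0]
    - [1,0,0,0,0,0,0]
    - [1,0,0,0,0,0,0]
  squeeze: 20

```text
time_s: 28.8
eef_pos: [507.0, 89.1, 91.8]
ee_rot: [0.014, 0.961, -0.05, 0.273]
force: [-7.4, -1.7, 14.6]
grip_width: 0.169
grip_force: 40.4
```

```bash
python3 go.py 11; python3 - <<'E'
from fit import *
s=ctrl.capture("side");t=ctrl.capture("top")
print([(c and [(np.round(v['extent'],1).tolist(),round(v['score'],2)) for v in ctrl.boxes_of("slide",c)[:2]]) for c in (s,t)])
q=np.load('q2.npy');S,F,fc,C,hg=frames(q[:5])
cor=lambda dx:np.array([[a+dx,b,z] for a in(-23,23) for b in(-38,38) for z in(0,6)]+[[a+dx,b,44] for a in(-12,12) for b in(-4,4)])
for dx in(-5,0,5):
  for c in(s,t):
    p=np.array([proj(c,fc+F.apply(X)) for X in cor(dx)]);f=p[:8];print(dx,'frame l,t,r,b',np.r_[f.min(0),f.max(0)].round(1),'all',np.r_[p.min(0),p.max(0)].round(1))
  print(' side top-corners', [proj(s,fc+F.apply([a+dx,b,6])).round(1).tolist() for a,b in((23,38),(-23,38),(-23,-38),(23,-38))])
print(np.array([proj(t,fc+F.apply([a,b,6])) for a,b in((23,38),(-23,38),(-23,-38),(23,-38))]).round(1).tolist())
gt=cv2.cvtColor(t['img'],cv2.COLOR_RGB2GRAY)
for y in range(172,214,2): print(y,gt[y,208:264:2].tolist())
E
```

```text
turn [-0.0014 -0.0019  0.0019] shift [-1.6  0.1 -0.6] infcframe [ 1.6  0.1 10.4] force face [ 1.5 -2.5 16.1] F [-7.4 -1.7 14.6] grip 0.16858692390035612 40.373870730400085 [-0.04  0.28  2.09 -0.17  0.22  1.79]
[[([262.7, 208.8, 24.1, 31.8], 0.87)], []]
-5 frame l,t,r,b [268.3 212.7 291.5 242.5] all [268.3 208.5 295.  242.5]
-5 frame l,t,r,b [218.9 184.5 253.  206.9] all [218.9 184.5 253.  208.4]
 side top-corners [[271.9, 231.0], [291.5, 240.3], [287.9, 221.6], [269.7, 212.7]]
0 frame l,t,r,b [266.3 211.8 289.4 241.5] all [266.3 207.5 292.9 241.5]
0 frame l,t,r,b [219.  182.5 253.2 204.9] all [219.  182.5 253.2 206.4]
 side top-corners [[269.7, 230.0], [289.4, 239.3], [286.0, 220.6], [267.7, 211.8]]
5 frame l,t,r,b [264.3 210.8 287.3 240.5] all [264.3 206.5 290.9 240.5]
5 frame l,t,r,b [219.  180.5 253.3 203. ] all [219.  180.5 253.3 204.4]
 side top-corners [[267.5, 228.9], [287.3, 238.3], [284.0, 219.7], [265.7, 210.8]]
[[219.7, 183.5], [219.0, 201.8], [251.6, 204.9], [253.0, 186.8]]
172 [59, 56, 76, 241, 101, 105, 104, 102, 110, 104, 83, 83, 88, 91, 86, 89, 90, 84, 88, 87, 89, 87,
[... 1991 characters left out ...]
60, 72, 71, 56, 61, 55, 79, 134, 251, 124, 56, 61, 50, 59, 76, 58, 46, 99, 233, 229, 236, 122, 95]
204 [57, 55, 59, 57, 58, 77, 77, 69, 57, 62, 42, 71, 140, 255, 49, 59, 64, 43, 72, 70, 55, 61, 57, 142, 233, 237, 114, 91]
206 [59, 137, 56, 59, 65, 78, 66, 56, 53, 59, 58, 54, 87, 66, 56, 78, 56, 46, 76, 72, 71, 58, 63, 61, 108, 245, 106, 95]
208 [76, 143, 104, 63, 62, 56, 55, 59, 59, 59, 63, 60, 60, 60, 64, 57, 54, 52, 76, 77, 81, 51, 57, 59, 60, 135, 99, 90]
210 [106, 110, 79, 54, 53, 54, 52, 51, 58, 62, 62, 60, 62, 60, 62, 59, 56, 61, 63, 64, 64, 56, 88, 85, 62, 60, 67, 96]
212 [122, 66, 67, 48, 48, 56, 56, 57, 62, 59, 64, 57, 53, 59, 58, 60, 54, 55, 61, 58, 50, 69, 121, 78, 52, 70, 67, 97]
```

```bash
python3 -c "
from rig import ctrl
print(ctrl.finish_job())"
```

```text
the job is handed in; nothing more can be done
None
```

I folded the cover upright (measured about 91°, against 90° for upright) and let it go. I then pressed the oblong slide flush on the marked place at about 16 N, within about 3 mm of centre and still gripped, and handed the job in at about 29 s. The grip stayed at 40 N because the squeeze would not drop to 20 N, and `finish_job()` returned no verdict, so I don't know how it was judged.

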